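# Lock the lid onto the ice bucket

## Robot

A 7-joint arm with a two-finger parallel gripper is mounted at the origin on the work surface. World frame = base frame: x ahead of the robot, y to its left, z up, the work surface at z = 0. Lengths are in mm, angles in rad, forces in N, time in s.
With the tool pointing down it reaches from about 425 to 1025 mm from the base axis. Payload 9.4 kg.
Tool frame: the origin (TCP) lies midway between the tips of the shut fingers; the grasp point (between the pads) lies 19 mm behind it; z points along the fingers, y is the line along which they close (so a half turn about z gives the same grasp; the last joint's range is limited). The gripper opens to 85 mm and grips with 20 to 120 N. Pads are 22 mm wide; open, the fingers measure 114 mm over their backs; the gripper's body (76 mm by 85 mm) begins 54 mm behind the grasp point. The pads swing forward as they close: fully open they stand 13 mm farther back than shut.
Start: joints at [-1.292, 0.599, -0.003, 1.599, 0.002, 0.943, -0.08], TCP at [252.551, 679.59, 231.275] pointing down, gripper open.
Joint ranges: [-2.57, 2.57], [-0.35, 1.97], [-1.29, 1.29], [0.11, 2.56], [-1.05, 4.19], [0.11, 1.86], [-2.63, 2.63]. Speed limits (rad/s): [2.22, 2.22, 3.01, 3.01, 3.14, 3.14, 3.14].

## Interface

Orientations are given as [roll, pitch, yaw] about the fixed x, y, z axes, in that order (R = Rz(yaw) Ry(pitch) Rx(roll)).
In Python, from plant import env gives the robot as it stands.
- The arm moves only by the tool send_rows, never from a script. Its argument "steps" is a list of rows, each an object of numbers: "tx", "ty", "tz": the shift along the tool's x, y, z scaled (see below); "rx", "ry", "rz": the turn, a rotation vector about the tool's x, y, z scaled (see below); "gripper": the opening, from -1 (shut) to 1 (fully open). In form: [{"tx": .., "ty": .., "tz": .., "rx": .., "ry": .., "rz": .., "gripper": ..}, ...]. A call has exactly 10 rows; each row is the pose to reach, as a shift and turn from the pose commanded when the call began, along the tool's axes at that moment, turning the shorter way round; what a row does not reach only later rows make up. The controller multiplies each number of a shift by 1 m and each number of a turn by 360 degrees. A row lasts 1/12 s, in which the tool goes at most 41.7 mm and 7.16 degrees, less where a joint would pass 70% of its speed; a pose out of reach is approached as far as the arm can. A call with a number of a shift or a turn outside -1 to 1 is refused whole. A call with a gripper value outside its range is refused whole. The fingers move at their own pace and stop on an object; the grip force is fixed at half the most. Time passes only in rows, so rows that repeat a pose let the fingers close, or fill a call up. It gives the time, the measured TCP pose, the force, the opening and the grip force at its end, in the units of the state.
- env.sense(): the state, without advancing time (a new reading comes with each control period).
- env.camera(name): name is "scene" or "top" or "wrist"; returns a dict with "pixels" (420x560x3 uint8, blue, green, red), "fx", "fy", "cx", "cy" (pixels), "k1" (the pictures are not rectified: a ray, as slopes to the right and down, at radius r is drawn at 1 + k1 r^2 times it, then the intrinsics apply), "R" (3x3) and "t" (3): a world point X has camera coordinates R X + t; the wrist camera has in their place "mount" (4x4, takes a point from camera to tool coordinates, whose origin is the TCP and whose axes are the flange's). Camera axes: x right, y down, z forward; pixel columns grow to the right and rows downward; lengths in mm; the calibration is good to about 2 mm. A picture is of the moment at which its call begins: read the wrist's pose just before it. There is no depth.
- env.hand_in(): hands the job in; it is judged then, once.
The state is a dict: "time_s": time; "joints": joint angles; "dq": joint speeds; "tau": joint torques, N m; "ee_pos": TCP position; "tcp_rot": TCP orientation; "force": force on the tool from outside, world axes, zero at the start; "moment": the same for the moment, N m; "width": opening from 0.0 (shut) to 1.0 (fully open); "grasp_force": force on a finger pad.
Only numpy, scipy, OpenCV 4.12 (cv2) and the standard library are available. Lean on these libraries where they do the work, as an engineer would, in place of code of your own. Each camera call takes 0.05 s, during which the arm holds its last target. There are 200 camera calls.

## Task

Close the silver ice bucket with its own lid, the steel one with the black bar handle: set it in the mouth with its lugs in the two notches, push it down against the spring and twist it clockwise (seen from above) about a quarter turn, all the way to the stop, so that it is locked. Then let go, and leave the brass lid and the other pieces on the table where they are.

Things in the scene. Friction and masses are not known exactly. Their poses are not given: they have to be found in the camera images.
- bucket: Silver ice bucket, fixed to the table, upright, 132 mm across, 110 mm high. Origin: centre of its underside, on the table. Its x axis is the line of the two notches in its mouth (red dots; the half-turned pose is equivalent). Two loop handles on its sides along its y axis reach 94 mm from the axis, at most 86 mm up.
- bucket_mouth (a point): Centre of the bucket's mouth in the plane of the collar's top, 110 mm above the table; axes as the bucket's. The grey collar is 8 mm thick: a round hole of radius 43 mm with two opposite notches 24 mm wide that reach out to 54 mm from the axis. The lid's lugs pass down through the notches and turn in the free space below the collar.
- bucket_notch (a point): Middle of one of the two notches, 48.5 mm from the bucket's axis along its x axis, in the plane of the collar's top. A red dot on the rim beyond it marks each notch.
- bucket_lock (a point): One of two green dots on the collar, 59.5 mm from the bucket's axis: where a lug ends when locked, 80 degrees (1.40 rad) clockwise, seen from above, of a notch. Stops under the collar let the pushed-down lid turn only clockwise, from the notches to here.
- seal (a joint): Black sprung rubber disc inside the mouth, 76 mm across: how far it is pushed down (m, 0 free, at most 0.009). When free its top is 98 mm above the bucket's underside. It starts to yield at 5 N and needs 8 N at 8 mm; it pushes the lid back up.
- lid: Steel bayonet lid, about 0.3 kg, 124 mm across, 66 mm high, standing on its hub. Origin: centre of the hub's underside, z up. Hub: radius 40 mm, 0 to 19 mm high, with two opposite lugs on the x axis; disc: radius 62 mm, 19 to 28 mm high; black bar handle along the x axis, in line with the lugs; red dots on the disc beyond its ends. The half-turned lid is equivalent.
- lid_handle (a point): Point to grip: middle of the lid's black bar handle, 57 mm above the lid's origin; axes as the lid's. The bar is 72 mm long (x), 16 mm wide (y), from 48 to 66 mm above the lid's underside, on two short legs.
- lid_lug (a point): Middle of one of the two brass lugs at the foot of the hub: 16 mm wide, 0 to 8 mm above the lid's underside, reaching 51 mm from the axis. Height of the lid's underside over the bucket's: resting unpushed in the notches 98 mm; below 94 mm the lugs clear the collar and the lid can turn; at 91 mm the disc meets the collar; locked and released, 94 mm.
- brass_lid: Brass lid with a small round knob, 110 mm across, 53 mm high, without lugs; belongs to another pot; not to be used, loose, a bystander. Origin: centre of its underside.
- teal_pot: Blue glazed bowl, 104 mm across, 65 mm high, loose, a bystander. Origin: centre of its underside.
- teal_pot2: Blue glazed bowl, 96 mm across, 60 mm high, loose, a bystander. Origin: centre of its underside.
- silver_cup: Silver cup, 70 mm across, 85 mm high, loose, a bystander. Origin: centre of its underside.
- glass_mug: Glass mug, 74 mm across, 90 mm high, loose, a bystander. Origin: centre of its underside.
- cream_pot: Cream round pot, 110 mm across, 85 mm high, loose, a bystander. Origin: centre of its underside.
- silver_beaker: Silver beaker, 80 mm across, 100 mm high, loose, a bystander. Origin: centre of its underside.
There are look-alikes about, which are no part of the job. Leave any green or purple look-alike of the lid alone.

How it is judged (in metres and radians):
At the end, for the whole second after the job is handed in: The lid is in the bucket's mouth, centred within 7 mm, level within 5 degrees, its underside less than 97 mm above the bucket's underside, its lug line turned more than 1.15 rad (66 degrees) from the notch line, and at rest (horizontal distance between lid and bucket below 0.007 m and z of lid in the frame of bucket below 0.097 m and angle between the x axis of lid and the x axis of bucket, either way round above 1.15 rad and angle between lid's own z axis and vertical below 0.09 rad and linear speed of lid below 0.02 m/s); the robot touches nothing.
It fails at once if the brass lid or another bystander is moved by more than 40 mm (distance of any of brass_lid, teal_pot, teal_pot2, silver_cup, glass_mug, cream_pot, silver_beaker from where it was at the start of the episode above 0.04 m).
It also fails if it takes over 51 s, if anything falls off the work surface, if the arm or the gripper's body presses on something with over 40 N, if the wrist force passes 120 N, or if a joint passes its speed limit or range.

## Working session

There is one attempt and no reset: what is moved stays moved. The work goes in short steps, Python scripts to look and compute and a tool call to move; the robot and the scene stay as the last step left them, time stands still between calls to the robot, and variables do not carry over. Pictures are saved under pics/ and viewed, at most 10 in all, crops included, and the job is handed in when it is done.

Besides the shell and the picture viewer there is one more tool, called after ">>>" by a JSON object that holds its "api" and its "payload", one argument or row to a line. send_rows: Moves the arm, as the interface text tells. Its arguments: {"type":"object","properties":{"steps":{"type":"array","items":{"type":"object","properties":{"tx":{"type":"number","minimum":-1,"maximum":1},"ty":{"type":"number","minimum":-1,"maximum":1},"tz":{"type":"number","minimum":-1,"maximum":1},"rx":{"type":"number","minimum":-1,"maximum":1},"ry":{"type":"number","minimum":-1,"maximum":1},"rz":{"type":"number","minimum":-1,"maximum":1},"gripper":{"type":"number"}}}}},"required":["steps"]}

```bash
mkdir -p pics; cat > h.py <<'E'
import numpy as np, cv2
from plant import env
def save(n,f):
    c=env.camera(n); np.save('pics/'+f+'.npy',c,allow_pickle=True); cv2.imwrite('pics/'+f+'.png',c['pixels']); return c
def load(f): return np.load('pics/'+f+'.npy',allow_pickle=True).item()
def ray(c,u,v):
    K=np.array([[c['fx'],0,c['cx']],[0,c['fy'],c['cy']],[0,0,1.]])
    p=cv2.undistortPoints(np.array([[[u,v]]],float),K,np.array([c['k1'],0,0,0.]))[0,0]
    d=np.array([p[0],p[1],1])
    R=np.array(c['R']);t=np.array(c['t']).ravel()
    return -R.T@t, R.T@d
def onz(c,u,v,z):
    o,d=ray(c,u,v); return (o+d*(z-o[2])/d[2]).round(1)
E
python3 - <<'E'
from h import *
s=env.sense(); print(s)
a=save('top','top0');b=save('scene','sc0')
for c in(a,b): print({k:v for k,v in c.items() if k!='pixels'})
cv2.imwrite('pics/both.png',cv2.resize(np.vstack([a['pixels'],b['pixels']]),(400,600)))
E
```

```text
{'time_s': 0.0, 'joints': array([-1.29171623,  0.60010849, -0.00258148,  1.60014107,  0.00180253,
        0.94291452, -0.07978076]), 'dq': array([-0.00140374,  0.00040679,  0.00073209, -0.00184734,  0.00047139,
        0.00140231,  0.00050667]), 'tau': array([ 7.73157444e-05, -7.76477194e+01,  1.56453911e+00, -2.58030957e+01,
        1.21701785e-02,  8.85665067e-03, -4.41259522e-05]), 'ee_pos': array([252.35945501, 679.14569598, 230.42442844]), 'tcp_rot': array([-3.14002848e+00,  1.24285134e-04,  2.78592348e+00]), 'force': array([-0.83312538,  0.03787758, -0.45024326]), 'moment': array([ 0.06463944, -0.008721  , -0.03442254]), 'grasp_force': 0.0, 'width': 0.9958779443302206}
{'fx': 458.61095181253916, 'fy': 458.61095181253916, 'cx': 279.571398740798, 'cy': 209.6503732574136, 'k1': -0.06406061806099589, 'R': array([[-0.00510798, -0.99996454, -0.00669492],
       [-0.99690352,  0.00561747, -0.0784335 ],
       [ 0.07846833,  0.00627355, -0.99689687]]), 't': array([  -7.0095026 ,  547.594802  , 1647.59956773])}
{'fx': 387.69515152779695, 'fy': 387.69515152779695, 'cx': 280.1047590251234, 'cy': 212.84544823884136, 'k1': -0.10388485968590823, 'R': array([[-0.82243511,  0.56885733, -0.00135375],
       [ 0.40994943,  0.59103807, -0.69470531],
       [-0.39438809, -0.571905  , -0.7192932 ]]), 't': array([ 455.19453546, -153.52566959, 1559.58635483])}
```

View pics/top0.png

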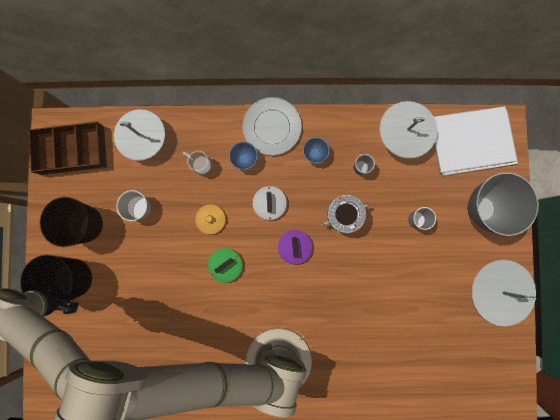

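View pics/sc0.png

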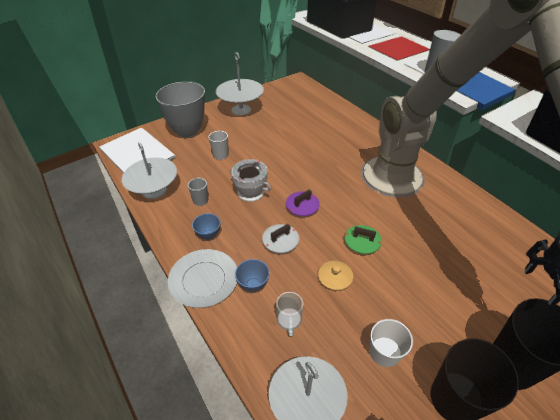

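The top view shows the steel lid at about (269,203), with its bar nearly vertical in the image. The bucket is at (347,215), with its loop handles to the left and right. Next I'll measure the dots and the bar.

```bash
python3 - <<'E'
from h import *
c=load('top0');im=c['pixels']
cr=cv2.resize(im[175:255,240:380],None,fx=5,fy=5,interpolation=cv2.INTER_CUBIC);cv2.imwrite('pics/crop.png',cr)
hsv=cv2.cvtColor(im,cv2.COLOR_BGR2HSV)
def blobs(m,z,box,n,mina=1):
    x0,y0,x1,y1=box; k=np.zeros_like(m);k[y0:y1,x0:x1]=m[y0:y1,x0:x1]
    N,l,st,ce=cv2.connectedComponentsWithStats(k.astype(np.uint8))
    for i in range(1,N):
        if st[i,4]>=mina: print(n,st[i,4],ce[i].round(1),onz(c,*ce[i],z))
H,S,V=[hsv[...,i].astype(int) for i in range(3)]
red=((H<6)|(H>172))&(S>130)&(V>70); grn=(H>40)&(H<85)&(S>80)&(V>60)
lb=(253,187,286,220);bb=(320,190,375,240)
blobs(red,28,lb,'lidred');blobs(V<60,66,lb,'bar',20)
blobs(red,110,bb,'bred');blobs(grn,110,bb,'bgrn');blobs(V<50,98,bb,'seal',20)
lidm=(S<60)&(V>110)
blobs(lidm,28,lb,'lidwhite',40); blobs(lidm,110,bb,'bwhite',40)
E
```

```text
lidred 3 [268.3 187.3] [628.8  30.5  28. ]
lidred 4 [269.5 217.5] [518.7  26.6  28. ]
bar 52 [269.2 202.5] [569.6  26.4  66. ]
bred 4 [339.5 197.5] [ 581.5 -217.7  110. ]
bred 2 [353.5 229. ] [ 472.4 -264.2  110. ]
bgrn 4 [360.8 204. ] [ 558.6 -290.8  110. ]
bgrn 3 [332.3 222.7] [ 494.7 -191.7  110. ]
seal 173 [345.1 213.8] [ 525.9 -237.8   98. ]
lidwhite 719 [268.8 202.6] [572.9  28.9  28. ]
bwhite 740 [346.4 213.6] [ 525.7 -240.6  110. ]
```

View pics/crop.png

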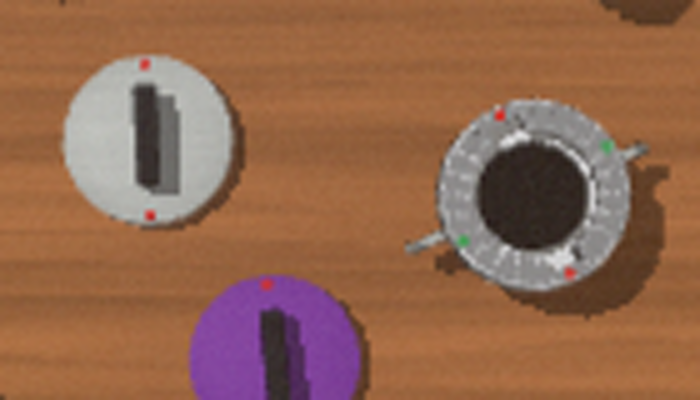

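The crop shows the lid's red dots almost along world x, and the bucket's red and green dots as described. The bucket centre is about (527,-241) with its notch line at 23°. The lid is at about (573,28) with a yaw near 2°. The sizes check out: the red dots are 119 mm apart (2×59.5) and red to green is 80°. Now the first move.

```bash
cat >> h.py <<'E'
from scipy.spatial.transform import Rotation as Ro
def plan(x,y,z,yaw):
    s=env.sense(); R=Ro.from_euler('xyz',s['tcp_rot']); G=Ro.from_euler('xyz',[np.pi,0,np.radians(yaw)])
    print('shift',(R.inv().apply(np.array([x,y,z])-s['ee_pos'])/1000).round(4),'turn',((R.inv()*G).as_rotvec()/2/np.pi).round(4),
     'at',s['ee_pos'].round(1),np.degrees(s['tcp_rot']).round(1),'F',s['force'].round(1),'w',round(s['width'],3),'j7',s['joints'][6].round(2),'t',s['time_s'])
E
python3 - <<'E'
from h import *
plan(573,28,230,2)
print(env.camera('wrist')['mount'])
E
```

```text
shift [-0.5273 -0.4987  0.0013] turn [-0.000e+00  3.000e-04  4.378e-01] at [252.4 679.2 230.5] [-179.9    0.   159.6] F [-0.7  0.2 -0.6] w 1.003 j7 -0.08 t 0.1
[[-2.16933580e-03 -9.55671446e-01 -2.94427207e-01  7.62155592e+01]
 [ 9.99997479e-01 -1.90227181e-03 -1.19344772e-03 -4.01969453e-01]
 [ 5.80463331e-04 -2.94429054e-01  9.55673163e-01 -1.43870108e+02]
 [ 0.00000000e+00  0.00000000e+00  0.00000000e+00  1.00000000e+00]]
```

>>> {"api": "send_rows", "payload": {
  "steps": [
    {"tx": -0.527, "ty": -0.499, "rz": 0.438, "gripper": 1},
    {"tx": -0.527, "ty": -0.499, "rz": 0.438, "gripper": 1},
    {"tx": -0.527, "ty": -0.499, "rz": 0.438, "gripper": 1},
    {"tx": -0.527, "ty": -0.499, "rz": 0.438, "gripper": 1},
    {"tx": -0.527, "ty": -0.499, "rz": 0.438, "gripper": 1},
    {"tx": -0.527, "ty": -0.499, "rz": 0.438, "gripper": 1},
    {"tx": -0.527, "ty": -0.499, "rz": 0.438, "gripper": 1},
    {"tx": -0.527, "ty": -0.499, "rz": 0.438, "gripper": 1},
    {"tx": -0.527, "ty": -0.499, "rz": 0.438, "gripper": 1},
    {"tx": -0.527, "ty": -0.499, "rz": 0.438, "gripper": 1}
  ]
}}

```text
invalid input at $.steps[0]: expected keys tx, ty, tz, rx, ry, rz, gripper
```

```bash
python3 -c "
from h import *
plan(573,28,230,2)"
```

```text
shift [-0.5273 -0.4988  0.0013] turn [-0.000e+00  3.000e-04  4.378e-01] at [252.5 679.2 230.6] [-179.9    0.   159.6] F [-0.4  0.7 -0.3] w 0.995 j7 -0.08 t 0.15
```

>>> {"api": "send_rows", "payload": {
  "steps": [
    {"tx": -0.527, "ty": -0.499, "tz": 0, "rx": 0, "ry": 0, "rz": 0.438, "gripper": 1},
    {"tx": -0.527, "ty": -0.499, "tz": 0, "rx": 0, "ry": 0, "rz": 0.438, "gripper": 1},
    {"tx": -0.527, "ty": -0.499, "tz": 0, "rx": 0, "ry": 0, "rz": 0.438, "gripper": 1},
    {"tx": -0.527, "ty": -0.499, "tz": 0, "rx": 0, "ry": 0, "rz": 0.438, "gripper": 1},
    {"tx": -0.527, "ty": -0.499, "tz": 0, "rx": 0, "ry": 0, "rz": 0.438, "gripper": 1},
    {"tx": -0.527, "ty": -0.499, "tz": 0, "rx": 0, "ry": 0, "rz": 0.438, "gripper": 1},
    {"tx": -0.527, "ty": -0.499, "tz": 0, "rx": 0, "ry": 0, "rz": 0.438, "gripper": 1},
    {"tx": -0.527, "ty": -0.499, "tz": 0, "rx": 0, "ry": 0, "rz": 0.438, "gripper": 1},
    {"tx": -0.527, "ty": -0.499, "tz": 0, "rx": 0, "ry": 0, "rz": 0.438, "gripper": 1},
    {"tx": -0.527, "ty": -0.499, "tz": 0, "rx": 0, "ry": 0, "rz": 0.438, "gripper": 1}
  ]
}}

```text
time_s: 0.98
ee_pos: [436.7, 303.8, 231.4]
tcp_rot: [3.142, -0.0, 1.53]
force: [0.7, -0.9, 0.2]
width: 0.999
grasp_force: 0.0
```

```bash
python3 -c "
from h import *
plan(573,28,230,2)"
```

```text
shift [-0.27    0.1474  0.0013] turn [-0.     -0.      0.2379] at [436.7 303.8 231.4] [180.   -0.   87.7] F [ 0.7 -0.9  0.2] w 0.999 j7 -0.54 t 0.9833
```

>>> {"api": "send_rows", "payload": {
  "steps": [
    {"tx": -0.27, "ty": 0.147, "tz": 0, "rx": 0, "ry": 0, "rz": 0.238, "gripper": 1},
    {"tx": -0.27, "ty": 0.147, "tz": 0, "rx": 0, "ry": 0, "rz": 0.238, "gripper": 1},
    {"tx": -0.27, "ty": 0.147, "tz": 0, "rx": 0, "ry": 0, "rz": 0.238, "gripper": 1},
    {"tx": -0.27, "ty": 0.147, "tz": 0, "rx": 0, "ry": 0, "rz": 0.238, "gripper": 1},
    {"tx": -0.27, "ty": 0.147, "tz": 0, "rx": 0, "ry": 0, "rz": 0.238, "gripper": 1},
    {"tx": -0.27, "ty": 0.147, "tz": 0, "rx": 0, "ry": 0, "rz": 0.238, "gripper": 1},
    {"tx": -0.27, "ty": 0.147, "tz": 0, "rx": 0, "ry": 0, "rz": 0.238, "gripper": 1},
    {"tx": -0.27, "ty": 0.147, "tz": 0, "rx": 0, "ry": 0, "rz": 0.238, "gripper": 1},
    {"tx": -0.27, "ty": 0.147, "tz": 0, "rx": 0, "ry": 0, "rz": 0.238, "gripper": 1},
    {"tx": -0.27, "ty": 0.147, "tz": 0, "rx": 0, "ry": 0, "rz": 0.238, "gripper": 1}
  ]
}}

```text
time_s: 1.82
ee_pos: [574.2, 28.7, 231.3]
tcp_rot: [3.141, -0.0, 0.276]
force: [-0.5, 1.0, 0.3]
width: 1.003
grasp_force: 0.0
```

```bash
python3 -c "
from h import *
plan(573,28,230,2)"
```

```text
shift [-0.0013  0.0003  0.0013] turn [ 0.0001 -0.      0.0384] at [574.2  28.7 231.3] [180.   -0.   15.8] F [-0.5  1.   0.3] w 1.003 j7 -0.96 t 1.8167
```

>>> {"api": "send_rows", "payload": {
  "steps": [
    {"tx": -0.001, "ty": 0, "tz": 0.03, "rx": 0, "ry": 0, "rz": 0.038, "gripper": 1},
    {"tx": -0.001, "ty": 0, "tz": 0.03, "rx": 0, "ry": 0, "rz": 0.038, "gripper": 1},
    {"tx": -0.001, "ty": 0, "tz": 0.03, "rx": 0, "ry": 0, "rz": 0.038, "gripper": 1},
    {"tx": -0.001, "ty": 0, "tz": 0.03, "rx": 0, "ry": 0, "rz": 0.038, "gripper": 1},
    {"tx": -0.001, "ty": 0, "tz": 0.03, "rx": 0, "ry": 0, "rz": 0.038, "gripper": 1},
    {"tx": -0.001, "ty": 0, "tz": 0.03, "rx": 0, "ry": 0, "rz": 0.038, "gripper": 1},
    {"tx": -0.001, "ty": 0, "tz": 0.03, "rx": 0, "ry": 0, "rz": 0.038, "gripper": 1},
    {"tx": -0.001, "ty": 0, "tz": 0.03, "rx": 0, "ry": 0, "rz": 0.038, "gripper": 1},
    {"tx": -0.001, "ty": 0, "tz": 0.03, "rx": 0, "ry": 0, "rz": 0.038, "gripper": 1},
    {"tx": -0.001, "ty": 0, "tz": 0.03, "rx": 0, "ry": 0, "rz": 0.038, "gripper": 1}
  ]
}}

```text
time_s: 2.65
ee_pos: [572.9, 30.4, 201.5]
tcp_rot: [-3.141, -0.0, 0.047]
force: [-0.5, -0.1, 0.3]
width: 1.003
grasp_force: 0.0
```

```bash
cat >> h.py <<'E'
def wrist(f):
    s=env.sense(); c=env.camera('wrist'); M=np.array(c['mount']); A=np.eye(4)
    A[:3,:3]=Ro.from_euler('xyz',s['tcp_rot']).as_matrix(); A[:3,3]=s['ee_pos']; W=A@M
    c['R']=W[:3,:3].T; c['t']=-W[:3,:3].T@W[:3,3]
    np.save('pics/'+f+'.npy',c,allow_pickle=True); cv2.imwrite('pics/'+f+'.png',c['pixels']); return c
def dots(c,z,kind='red',mina=8):
    h=cv2.cvtColor(c['pixels'],cv2.COLOR_BGR2HSV); H,S,V=[h[...,i].astype(int) for i in range(3)]
    m=((H<6)|(H>172))&(S>150)&(V>80) if kind=='red' else (H>45)&(H<85)&(S>90)&(V>60)
    N,l,st,ce=cv2.connectedComponentsWithStats(m.astype(np.uint8))
    for i in range(1,N):
        if st[i,4]>=mina: print(kind,st[i,4],ce[i].round(1),onz(c,*ce[i],z))
E
python3 -c "
from h import *
c=wrist('w1'); dots(c,28); plan(573,28,180,2)"
```

```text
red 34 [284.  127.7] [627.6  31.7  28. ]
red 29 [282.5 237.6] [517.1  28.2  28. ]
red 27 [357.6 283.9] [466.5 -55.7  28. ]
red 23 [174.6 341.8] [380.5 147.7  28. ]
shift [-0.0001  0.0024  0.0214] turn [-0.    -0.     0.002] at [572.9  30.4 201.5] [-180.    -0.     2.7] F [ 0.5  0.2 -0.2] w 1.0 j7 -1.1 t 2.7
```

View pics/w1.png

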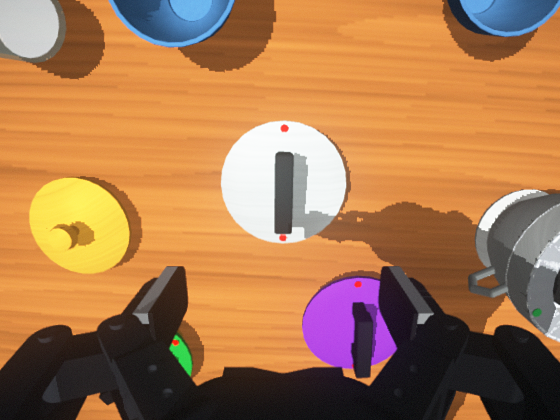

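The wrist view shows the lid's red dots at (284,128) and (282.5,237.6). They give a centre of (572.3,30) and a yaw of 1.8°, which agrees with the top view. Going down to z = 38 to grip.

>>> {"api": "send_rows", "payload": {
  "steps": [
    {"tx": -0.0006, "ty": 0.0004, "tz": 0.04, "rx": 0, "ry": 0, "rz": 0.0025, "gripper": 1},
    {"tx": -0.0006, "ty": 0.0004, "tz": 0.08, "rx": 0, "ry": 0, "rz": 0.0025, "gripper": 1},
    {"tx": -0.0006, "ty": 0.0004, "tz": 0.11, "rx": 0, "ry": 0, "rz": 0.0025, "gripper": 1},
    {"tx": -0.0006, "ty": 0.0004, "tz": 0.135, "rx": 0, "ry": 0, "rz": 0.0025, "gripper": 1},
    {"tx": -0.0006, "ty": 0.0004, "tz": 0.15, "rx": 0, "ry": 0, "rz": 0.0025, "gripper": 1},
    {"tx": -0.0006, "ty": 0.0004, "tz": 0.16, "rx": 0, "ry": 0, "rz": 0.0025, "gripper": 1},
    {"tx": -0.0006, "ty": 0.0004, "tz": 0.163, "rx": 0, "ry": 0, "rz": 0.0025, "gripper": 1},
    {"tx": -0.0006, "ty": 0.0004, "tz": 0.163, "rx": 0, "ry": 0, "rz": 0.0025, "gripper": 1},
    {"tx": -0.0006, "ty": 0.0004, "tz": 0.163, "rx": 0, "ry": 0, "rz": 0.0025, "gripper": 1},
    {"tx": -0.0006, "ty": 0.0004, "tz": 0.163, "rx": 0, "ry": 0, "rz": 0.0025, "gripper": 1}
  ]
}}

```text
time_s: 3.53
ee_pos: [573.0, 30.0, 39.4]
tcp_rot: [-3.141, -0.002, 0.031]
force: [0.1, 0.9, -0.1]
width: 0.996
grasp_force: 0.0
```

>>> {"api": "send_rows", "payload": {
  "steps": [
    {"tx": 0, "ty": 0, "tz": 0, "rx": 0, "ry": 0, "rz": 0, "gripper": -1},
    {"tx": 0, "ty": 0, "tz": 0, "rx": 0, "ry": 0, "rz": 0, "gripper": -1},
    {"tx": 0, "ty": 0, "tz": 0, "rx": 0, "ry": 0, "rz": 0, "gripper": -1},
    {"tx": 0, "ty": 0, "tz": 0, "rx": 0, "ry": 0, "rz": 0, "gripper": -1},
    {"tx": 0, "ty": 0, "tz": 0, "rx": 0, "ry": 0, "rz": 0, "gripper": -1},
    {"tx": 0, "ty": 0, "tz": 0, "rx": 0, "ry": 0, "rz": 0, "gripper": -1},
    {"tx": 0, "ty": 0, "tz": 0, "rx": 0, "ry": 0, "rz": 0, "gripper": -1},
    {"tx": 0, "ty": 0, "tz": 0, "rx": 0, "ry": 0, "rz": 0, "gripper": -1},
    {"tx": 0, "ty": 0, "tz": 0, "rx": 0, "ry": 0, "rz": 0, "gripper": -1},
    {"tx": 0, "ty": 0, "tz": 0, "rx": 0, "ry": 0, "rz": 0, "gripper": -1}
  ]
}}

```text
time_s: 4.37
ee_pos: [572.4, 29.9, 38.5]
tcp_rot: [-3.142, -0.0, 0.031]
force: [-0.8, 0.1, 5.9]
width: 0.176
grasp_force: 59.4
```

```bash
python3 -c "
from h import *
plan(572.3,30,220,1.8)"
```

```text
shift [-0.000e+00 -1.000e-04 -1.815e-01] turn [-0. -0. -0.] at [572.4  29.9  38.5] [-180.    -0.     1.8] F [-0.8  0.1  5.9] w 0.176 j7 -0.9 t 4.3667
```

Gripped (width 0.176, about 15 mm). Now I'll lift and carry it to a stand-off behind the bucket to look at the mouth.

>>> {"api": "send_rows", "payload": {
  "steps": [
    {"tx": 0, "ty": 0, "tz": -0.02, "rx": 0, "ry": 0, "rz": 0, "gripper": -1},
    {"tx": 0, "ty": 0, "tz": -0.05, "rx": 0, "ry": 0, "rz": 0, "gripper": -1},
    {"tx": 0, "ty": 0, "tz": -0.08, "rx": 0, "ry": 0, "rz": 0, "gripper": -1},
    {"tx": 0, "ty": 0, "tz": -0.11, "rx": 0, "ry": 0, "rz": 0, "gripper": -1},
    {"tx": 0, "ty": 0, "tz": -0.14, "rx": 0, "ry": 0, "rz": 0, "gripper": -1},
    {"tx": 0, "ty": 0, "tz": -0.17, "rx": 0, "ry": 0, "rz": 0, "gripper": -1},
    {"tx": 0, "ty": 0, "tz": -0.19, "rx": 0, "ry": 0, "rz": 0, "gripper": -1},
    {"tx": 0, "ty": 0, "tz": -0.2, "rx": 0, "ry": 0, "rz": 0, "gripper": -1},
    {"tx": 0, "ty": 0, "tz": -0.2, "rx": 0, "ry": 0, "rz": 0, "gripper": -1},
    {"tx": 0, "ty": 0, "tz": -0.2, "rx": 0, "ry": 0, "rz": 0, "gripper": -1}
  ]
}}

```text
time_s: 5.2
ee_pos: [571.8, 30.5, 237.5]
tcp_rot: [-3.141, 0.001, 0.032]
force: [-1.0, 0.2, -3.7]
width: 0.179
grasp_force: 59.4
```

```bash
python3 -c "
from h import *
plan(430,-282,240,23)"
```

```text
shift [-0.1517  0.3078 -0.0025] turn [-0.0001  0.0001 -0.0588] at [571.8  30.5 237.5] [-180.     0.     1.8] F [-1.   0.2 -3.7] w 0.179 j7 -1.15 t 5.2
```

>>> {"api": "send_rows", "payload": {
  "steps": [
    {"tx": -0.015, "ty": 0.031, "tz": 0, "rx": 0, "ry": 0, "rz": -0.006, "gripper": -1},
    {"tx": -0.031, "ty": 0.063, "tz": 0, "rx": 0, "ry": 0, "rz": -0.012, "gripper": -1},
    {"tx": -0.048, "ty": 0.097, "tz": 0, "rx": 0, "ry": 0, "rz": -0.018, "gripper": -1},
    {"tx": -0.065, "ty": 0.132, "tz": 0, "rx": 0, "ry": 0, "rz": -0.025, "gripper": -1},
    {"tx": -0.082, "ty": 0.167, "tz": 0, "rx": 0, "ry": 0, "rz": -0.032, "gripper": -1},
    {"tx": -0.099, "ty": 0.202, "tz": 0, "rx": 0, "ry": 0, "rz": -0.04, "gripper": -1},
    {"tx": -0.116, "ty": 0.237, "tz": 0, "rx": 0, "ry": 0, "rz": -0.047, "gripper": -1},
    {"tx": -0.132, "ty": 0.268, "tz": 0, "rx": 0, "ry": 0, "rz": -0.053, "gripper": -1},
    {"tx": -0.145, "ty": 0.294, "tz": 0, "rx": 0, "ry": 0, "rz": -0.058, "gripper": -1},
    {"tx": -0.152, "ty": 0.308, "tz": 0, "rx": 0, "ry": 0, "rz": -0.059, "gripper": -1}
  ]
}}

```text
time_s: 6.03
ee_pos: [427.1, -285.6, 236.9]
tcp_rot: [-3.141, 0.002, 0.4]
force: [0.7, -0.9, -3.1]
width: 0.176
grasp_force: 59.5
```

>>> {"api": "send_rows", "payload": {
  "steps": [
    {"tx": 0, "ty": 0, "tz": 0, "rx": 0, "ry": 0, "rz": 0, "gripper": -1},
    {"tx": 0, "ty": 0, "tz": 0, "rx": 0, "ry": 0, "rz": 0, "gripper": -1},
    {"tx": 0, "ty": 0, "tz": 0, "rx": 0, "ry": 0, "rz": 0, "gripper": -1},
    {"tx": 0, "ty": 0, "tz": 0, "rx": 0, "ry": 0, "rz": 0, "gripper": -1},
    {"tx": 0, "ty": 0, "tz": 0, "rx": 0, "ry": 0, "rz": 0, "gripper": -1},
    {"tx": 0, "ty": 0, "tz": 0, "rx": 0, "ry": 0, "rz": 0, "gripper": -1},
    {"tx": 0, "ty": 0, "tz": 0, "rx": 0, "ry": 0, "rz": 0, "gripper": -1},
    {"tx": 0, "ty": 0, "tz": 0, "rx": 0, "ry": 0, "rz": 0, "gripper": -1},
    {"tx": 0, "ty": 0, "tz": 0, "rx": 0, "ry": 0, "rz": 0, "gripper": -1},
    {"tx": 0, "ty": 0, "tz": 0, "rx": 0, "ry": 0, "rz": 0, "gripper": -1}
  ]
}}

```text
time_s: 6.87
ee_pos: [430.1, -282.5, 238.4]
tcp_rot: [3.141, -0.0, 0.402]
force: [-0.5, 0.2, -3.5]
width: 0.178
grasp_force: 59.5
```

```bash
python3 -c "
from h import *
c=wrist('w2'); plan(527,-241,240,23)
dots(c,110);dots(c,110,'green')
print('as lid height');dots(c,240-38.5+28)"
```

```text
shift [ 0.1054 -0.0003 -0.0016] turn [ 0.     -0.      0.0001] at [ 430.1 -282.6  238.4] [180.  -0.  23.] F [-0.   0.6 -2.8] w 0.176 j7 -0.27 t 6.9167
red 39 [90.6 58.5] [ 474.3 -102.1  110. ]
red 190 [282.6 148.5] [ 467.5 -266.1  110. ]
red 31 [ 75.1 162.5] [ 389.6 -109.5  110. ]
green 88 [357.3  50.9] [ 557.8 -289.6  110. ]
green 84 [203.9  79.9] [ 492.7 -189.2  110. ]
as lid height
red 39 [90.6 58.5] [ 484.9 -168.4  229.5]
red 190 [282.6 148.5] [ 481.1 -260.4  229.5]
red 31 [ 75.1 162.5] [ 437.4 -172.5  229.5]
```

View pics/w2.png

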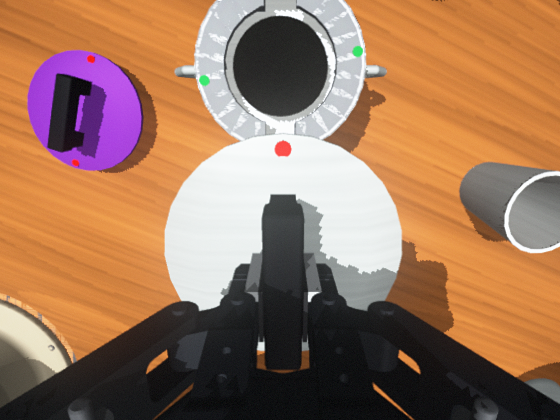

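The wrist view shows the bucket's green dots at (357,51) and (204,80), giving a centre of about (525.5,-239.7) and a notch yaw of 23.0°. The lid's front dot at (283,148) puts the held lid centred on the tool to within about 0.5 mm. Now moving over the mouth.

>>> {"api": "send_rows", "payload": {
  "steps": [
    {"tx": 0.02, "ty": -0.0005, "tz": 0, "rx": 0, "ry": 0, "rz": 0, "gripper": -1},
    {"tx": 0.045, "ty": -0.0005, "tz": 0, "rx": 0, "ry": 0, "rz": 0, "gripper": -1},
    {"tx": 0.07, "ty": -0.0005, "tz": 0, "rx": 0, "ry": 0, "rz": 0, "gripper": -1},
    {"tx": 0.09, "ty": -0.0005, "tz": 0.01, "rx": 0, "ry": 0, "rz": 0, "gripper": -1},
    {"tx": 0.1, "ty": -0.0005, "tz": 0.025, "rx": 0, "ry": 0, "rz": 0, "gripper": -1},
    {"tx": 0.1045, "ty": -0.0005, "tz": 0.045, "rx": 0, "ry": 0, "rz": 0, "gripper": -1},
    {"tx": 0.1045, "ty": -0.0005, "tz": 0.06, "rx": 0, "ry": 0, "rz": 0, "gripper": -1},
    {"tx": 0.1045, "ty": -0.0005, "tz": 0.07, "rx": 0, "ry": 0, "rz": 0, "gripper": -1},
    {"tx": 0.1045, "ty": -0.0005, "tz": 0.075, "rx": 0, "ry": 0, "rz": 0, "gripper": -1},
    {"tx": 0.1045, "ty": -0.0005, "tz": 0.075, "rx": 0, "ry": 0, "rz": 0, "gripper": -1}
  ]
}}

```text
time_s: 7.75
ee_pos: [525.4, -241.4, 162.5]
tcp_rot: [-3.141, 0.001, 0.401]
force: [-0.5, 0.8, -3.6]
width: 0.176
grasp_force: 59.4
```

```bash
python3 -c "
from h import *
plan(525.7,-239.9,140,23)
c=wrist('w3');dots(c,110);dots(c,110,'green');dots(c,163-38.5+28)
a=save('top','top3');s=save('scene','sc3')
cv2.imwrite('pics/c3.png',np.hstack([cv2.resize(a['pixels'][180:250,310:380],(400,400)),cv2.resize(s['pixels'][120:220,200:300],(400,400))]))"
```

```text
shift [ 0.0009 -0.0012  0.0225] turn [-0.0001  0.0002  0.    ] at [ 525.4 -241.4  162.5] [-1.8e+02  1.0e-01  2.3e+01] F [-0.5  0.8 -3.6] w 0.176 j7 -0.32 t 7.75
red 77 [279.6 129.5] [ 580.8 -215.5  110. ]
red 188 [282.6 148.6] [ 571.3 -221.4  110. ]
red 47 [ 62.2 174.8] [ 504.5 -102.3  110. ]
red 33 [ 49.9 281.4] [ 426.7 -108.9  110. ]
red 77 [279.6 129.5] [ 583.6 -214.8  152.5]
red 188 [282.6 148.6] [ 576.2 -219.4  152.5]
red 47 [ 62.2 174.8] [ 523.9 -126.1  152.5]
red 33 [ 49.9 281.4] [ 462.9 -131.2  152.5]
```

View pics/w3.png

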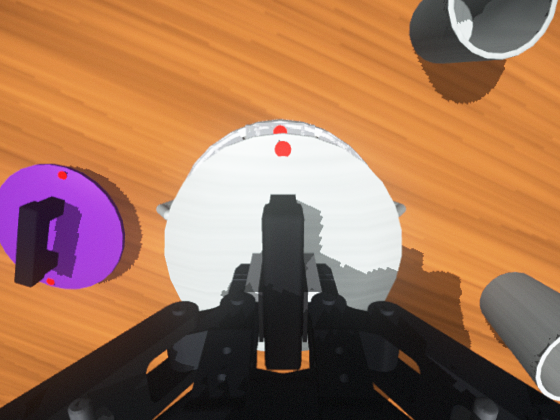

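The lid sits just above the mouth with its dot and the bucket's dot nearly in line, at (283,149) and (280,129). That calls for a shift of about 1 mm, then the descent.

>>> {"api": "send_rows", "payload": {
  "steps": [
    {"tx": 0.0012, "ty": -0.0013, "tz": 0, "rx": 0, "ry": 0, "rz": 0, "gripper": -1},
    {"tx": 0.0012, "ty": -0.0013, "tz": 0.003, "rx": 0, "ry": 0, "rz": 0, "gripper": -1},
    {"tx": 0.0012, "ty": -0.0013, "tz": 0.006, "rx": 0, "ry": 0, "rz": 0, "gripper": -1},
    {"tx": 0.0012, "ty": -0.0013, "tz": 0.009, "rx": 0, "ry": 0, "rz": 0, "gripper": -1},
    {"tx": 0.0012, "ty": -0.0013, "tz": 0.012, "rx": 0, "ry": 0, "rz": 0, "gripper": -1},
    {"tx": 0.0012, "ty": -0.0013, "tz": 0.015, "rx": 0, "ry": 0, "rz": 0, "gripper": -1},
    {"tx": 0.0012, "ty": -0.0013, "tz": 0.018, "rx": 0, "ry": 0, "rz": 0, "gripper": -1},
    {"tx": 0.0012, "ty": -0.0013, "tz": 0.02, "rx": 0, "ry": 0, "rz": 0, "gripper": -1},
    {"tx": 0.0012, "ty": -0.0013, "tz": 0.022, "rx": 0, "ry": 0, "rz": 0, "gripper": -1},
    {"tx": 0.0012, "ty": -0.0013, "tz": 0.022, "rx": 0, "ry": 0, "rz": 0, "gripper": -1}
  ]
}}

```text
time_s: 8.73
ee_pos: [526.4, -239.6, 140.9]
tcp_rot: [-3.141, 0.0, 0.402]
force: [0.6, 0.7, -2.7]
width: 0.175
grasp_force: 59.5
```

```bash
python3 -c "
from h import *
plan(525.9,-239.7,131,23); print(env.sense()['moment'])"
```

```text
shift [-0.0006 -0.0001  0.0099] turn [-0.0001  0.0001  0.0001] at [ 526.4 -239.6  140.9] [-180.    0.   23.] F [ 0.6  0.7 -2.7] w 0.175 j7 -0.3 t 8.7333
[ 0.03393084  0.0298723  -0.02610798]
```

The lid's underside is at 102 mm, already inside the collar and not touching anything. Now pressing it down to about 92 mm.

>>> {"api": "send_rows", "payload": {
  "steps": [
    {"tx": 0, "ty": 0, "tz": 0.002, "rx": 0, "ry": 0, "rz": 0, "gripper": -1},
    {"tx": 0, "ty": 0, "tz": 0.004, "rx": 0, "ry": 0, "rz": 0, "gripper": -1},
    {"tx": 0, "ty": 0, "tz": 0.006, "rx": 0, "ry": 0, "rz": 0, "gripper": -1},
    {"tx": 0, "ty": 0, "tz": 0.008, "rx": 0, "ry": 0, "rz": 0, "gripper": -1},
    {"tx": 0, "ty": 0, "tz": 0.009, "rx": 0, "ry": 0, "rz": 0, "gripper": -1},
    {"tx": 0, "ty": 0, "tz": 0.01, "rx": 0, "ry": 0, "rz": 0, "gripper": -1},
    {"tx": 0, "ty": 0, "tz": 0.01, "rx": 0, "ry": 0, "rz": 0, "gripper": -1},
    {"tx": 0, "ty": 0, "tz": 0.01, "rx": 0, "ry": 0, "rz": 0, "gripper": -1},
    {"tx": 0, "ty": 0, "tz": 0.01, "rx": 0, "ry": 0, "rz": 0, "gripper": -1},
    {"tx": 0, "ty": 0, "tz": 0.01, "rx": 0, "ry": 0, "rz": 0, "gripper": -1}
  ]
}}

```text
time_s: 9.57
ee_pos: [526.7, -239.7, 131.5]
tcp_rot: [3.141, -0.0, 0.402]
force: [-1.0, 0.3, 3.0]
width: 0.178
grasp_force: 60.5
```

```bash
python3 -c "
from h import *
plan(525.9,-239.7,130.5,-60)"
```

```text
shift [-0.0008 -0.0004  0.001 ] turn [ 0.000e+00 -1.000e-04  2.307e-01] at [ 526.7 -239.7  131.5] [180.  -0.  23.] F [-1.   0.3  3. ] w 0.178 j7 -0.29 t 9.5667
```

The force rose by about 6 N, which matches the seal, so the lugs are through. Twisting clockwise while keeping it pressed.

>>> {"api": "send_rows", "payload": {
  "steps": [
    {"tx": -0.0004, "ty": 0, "tz": 0.0005, "rx": 0, "ry": 0, "rz": 0, "gripper": -1},
    {"tx": -0.0004, "ty": 0, "tz": 0.0008, "rx": 0, "ry": 0, "rz": 0.01, "gripper": -1},
    {"tx": -0.0004, "ty": 0, "tz": 0.0008, "rx": 0, "ry": 0, "rz": 0.02, "gripper": -1},
    {"tx": -0.0004, "ty": 0, "tz": 0.0008, "rx": 0, "ry": 0, "rz": 0.03, "gripper": -1},
    {"tx": -0.0004, "ty": 0, "tz": 0.0008, "rx": 0, "ry": 0, "rz": 0.04, "gripper": -1},
    {"tx": -0.0004, "ty": 0, "tz": 0.0008, "rx": 0, "ry": 0, "rz": 0.05, "gripper": -1},
    {"tx": -0.0004, "ty": 0, "tz": 0.0008, "rx": 0, "ry": 0, "rz": 0.06, "gripper": -1},
    {"tx": -0.0004, "ty": 0, "tz": 0.0008, "rx": 0, "ry": 0, "rz": 0.07, "gripper": -1},
    {"tx": -0.0004, "ty": 0, "tz": 0.0008, "rx": 0, "ry": 0, "rz": 0.08, "gripper": -1},
    {"tx": -0.0004, "ty": 0, "tz": 0.0008, "rx": 0, "ry": 0, "rz": 0.08, "gripper": -1}
  ]
}}

```text
time_s: 10.4
ee_pos: [526.5, -240.0, 130.5]
tcp_rot: [3.141, -0.0, -0.103]
force: [0.0, 0.8, 2.6]
width: 0.176
grasp_force: 60.5
```

```bash
python3 -c "
from h import *
plan(525.9,-239.7,130.5,-58); print(env.sense()['moment'])"
```

```text
shift [-0.0006 -0.0002  0.    ] turn [ 1.000e-04 -1.000e-04  1.447e-01] at [ 526.5 -240.   130.5] [180.   -0.   -5.9] F [0.  0.8 2.6] w 0.176 j7 -0.65 t 10.4
[ 0.04895761 -0.11615941 -0.11035528]
```

>>> {"api": "send_rows", "payload": {
  "steps": [
    {"tx": 0, "ty": 0, "tz": 0, "rx": 0, "ry": 0, "rz": 0.015, "gripper": -1},
    {"tx": 0, "ty": 0, "tz": 0, "rx": 0, "ry": 0, "rz": 0.03, "gripper": -1},
    {"tx": 0, "ty": 0, "tz": 0, "rx": 0, "ry": 0, "rz": 0.045, "gripper": -1},
    {"tx": 0, "ty": 0, "tz": 0, "rx": 0, "ry": 0, "rz": 0.06, "gripper": -1},
    {"tx": 0, "ty": 0, "tz": 0, "rx": 0, "ry": 0, "rz": 0.075, "gripper": -1},
    {"tx": 0, "ty": 0, "tz": 0, "rx": 0, "ry": 0, "rz": 0.09, "gripper": -1},
    {"tx": 0, "ty": 0, "tz": 0, "rx": 0, "ry": 0, "rz": 0.105, "gripper": -1},
    {"tx": 0, "ty": 0, "tz": 0, "rx": 0, "ry": 0, "rz": 0.115, "gripper": -1},
    {"tx": 0, "ty": 0, "tz": 0, "rx": 0, "ry": 0, "rz": 0.125, "gripper": -1},
    {"tx": 0, "ty": 0, "tz": 0, "rx": 0, "ry": 0, "rz": 0.13, "gripper": -1}
  ]
}}

```text
time_s: 11.23
ee_pos: [526.4, -239.9, 130.5]
tcp_rot: [3.141, -0.0, -0.918]
force: [-0.0, -0.4, 4.2]
width: 0.172
grasp_force: 60.5
```

```bash
python3 -c "
from h import *
plan(525.9,-239.7,130.5,-58); print(env.sense()['moment'])"
```

```text
shift [-0.0004  0.0003 -0.    ] turn [ 0.     -0.0001  0.0149] at [ 526.4 -239.9  130.5] [180.   -0.  -52.6] F [-0.  -0.4  4.2] w 0.172 j7 -1.26 t 11.2333
[ 0.04702326 -0.07346495  0.14539483]
```

>>> {"api": "send_rows", "payload": {
  "steps": [
    {"tx": 0, "ty": 0, "tz": 0, "rx": 0, "ry": 0, "rz": 0.004, "gripper": -1},
    {"tx": 0, "ty": 0, "tz": 0, "rx": 0, "ry": 0, "rz": 0.008, "gripper": -1},
    {"tx": 0, "ty": 0, "tz": 0, "rx": 0, "ry": 0, "rz": 0.012, "gripper": -1},
    {"tx": 0, "ty": 0, "tz": 0, "rx": 0, "ry": 0, "rz": 0.016, "gripper": -1},
    {"tx": 0, "ty": 0, "tz": 0, "rx": 0, "ry": 0, "rz": 0.018, "gripper": -1},
    {"tx": 0, "ty": 0, "tz": 0, "rx": 0, "ry": 0, "rz": 0.018, "gripper": -1},
    {"tx": 0, "ty": 0, "tz": 0, "rx": 0, "ry": 0, "rz": 0.018, "gripper": -1},
    {"tx": 0, "ty": 0, "tz": 0, "rx": 0, "ry": 0, "rz": 0.018, "gripper": -1},
    {"tx": 0, "ty": 0, "tz": 0, "rx": 0, "ry": 0, "rz": 0.018, "gripper": -1},
    {"tx": 0, "ty": 0, "tz": 0, "rx": 0, "ry": 0, "rz": 0.018, "gripper": -1}
  ]
}}

```text
time_s: 12.07
ee_pos: [526.5, -239.8, 130.6]
tcp_rot: [-3.141, -0.0, -1.03]
force: [2.0, -0.0, 4.3]
width: 0.174
grasp_force: 66.1
```

```bash
python3 -c "
from h import *
plan(525.9,-239.7,130.5,-58); print(env.sense()['moment'])
c=wrist('w4');dots(c,121);dots(c,110,'green')"
```

```text
shift [-0.0004  0.0005  0.0001] turn [-0.0001 -0.0001 -0.0028] at [ 526.5 -239.8  130.6] [-180.   -0.  -59.] F [ 2.  -0.   4.3] w 0.174 j7 -1.34 t 12.0667
[-0.05959496 -0.47198578  1.38846809]
red 188 [278.7 148.7] [ 556.1 -287.3  121. ]
```

The moment about the tool axis rose to 1.4 N·m, and the lid's dot at (279,149) gives a lug line at −58°. That is 81° of turn, so it is at the stop. Releasing.

>>> {"api": "send_rows", "payload": {
  "steps": [
    {"tx": 0, "ty": 0, "tz": -0.001, "rx": 0, "ry": 0, "rz": -0.003, "gripper": -1},
    {"tx": 0, "ty": 0, "tz": -0.002, "rx": 0, "ry": 0, "rz": -0.003, "gripper": -1},
    {"tx": 0, "ty": 0, "tz": -0.002, "rx": 0, "ry": 0, "rz": -0.003, "gripper": -1},
    {"tx": 0, "ty": 0, "tz": -0.002, "rx": 0, "ry": 0, "rz": -0.003, "gripper": 1},
    {"tx": 0, "ty": 0, "tz": -0.002, "rx": 0, "ry": 0, "rz": -0.003, "gripper": 1},
    {"tx": 0, "ty": 0, "tz": -0.002, "rx": 0, "ry": 0, "rz": -0.003, "gripper": 1},
    {"tx": 0, "ty": 0, "tz": -0.002, "rx": 0, "ry": 0, "rz": -0.003, "gripper": 1},
    {"tx": 0, "ty": 0, "tz": -0.002, "rx": 0, "ry": 0, "rz": -0.003, "gripper": 1},
    {"tx": 0, "ty": 0, "tz": -0.002, "rx": 0, "ry": 0, "rz": -0.003, "gripper": 1},
    {"tx": 0, "ty": 0, "tz": -0.002, "rx": 0, "ry": 0, "rz": -0.003, "gripper": 1}
  ]
}}

```text
time_s: 12.95
ee_pos: [526.1, -239.8, 132.5]
tcp_rot: [-3.142, 0.0, -1.012]
force: [0.2, 0.3, 0.7]
width: 1.001
grasp_force: 0.0
```

>>> {"api": "send_rows", "payload": {
  "steps": [
    {"tx": 0, "ty": 0, "tz": 0, "rx": 0, "ry": 0, "rz": 0, "gripper": 1},
    {"tx": 0, "ty": 0, "tz": -0.01, "rx": 0, "ry": 0, "rz": 0, "gripper": 1},
    {"tx": 0, "ty": 0, "tz": -0.025, "rx": 0, "ry": 0, "rz": 0, "gripper": 1},
    {"tx": 0, "ty": 0, "tz": -0.045, "rx": 0, "ry": 0, "rz": 0, "gripper": 1},
    {"tx": 0, "ty": 0, "tz": -0.07, "rx": 0, "ry": 0, "rz": 0, "gripper": 1},
    {"tx": 0, "ty": 0, "tz": -0.095, "rx": 0, "ry": 0, "rz": 0, "gripper": 1},
    {"tx": 0, "ty": 0, "tz": -0.11, "rx": 0, "ry": 0, "rz": 0, "gripper": 1},
    {"tx": 0, "ty": 0, "tz": -0.12, "rx": 0, "ry": 0, "rz": 0, "gripper": 1},
    {"tx": 0, "ty": 0, "tz": -0.12, "rx": 0, "ry": 0, "rz": 0, "gripper": 1},
    {"tx": 0, "ty": 0, "tz": -0.12, "rx": 0, "ry": 0, "rz": 0, "gripper": 1}
  ]
}}

```text
time_s: 13.78
ee_pos: [526.3, -239.5, 252.5]
tcp_rot: [-3.141, -0.0, -1.011]
force: [0.0, 0.1, -0.1]
width: 1.004
grasp_force: 0.0
```

```bash
python3 -c "
from h import *
plan(525.9,-239.7,250,-58); c=wrist('w5');dots(c,122);dots(c,110,'green')"
```

```text
shift [0.     0.0004 0.0025] turn [-0.0001 -0.      0.0002] at [ 526.3 -239.5  252.5] [-180.    -0.   -57.9] F [ 0.   0.1 -0.1] w 1.004 j7 -1.49 t 13.7833
red 54 [281.6 129.8] [ 556.1 -287.2  122. ]
red 33 [283.8 254.8] [ 495.9 -194.3  122. ]
red 17 [246.3 316.1] [ 492.1 -119.6  122. ]
red 16 [320.2 347.4] [ 410.4 -126.7  122. ]
```

View pics/w5.png

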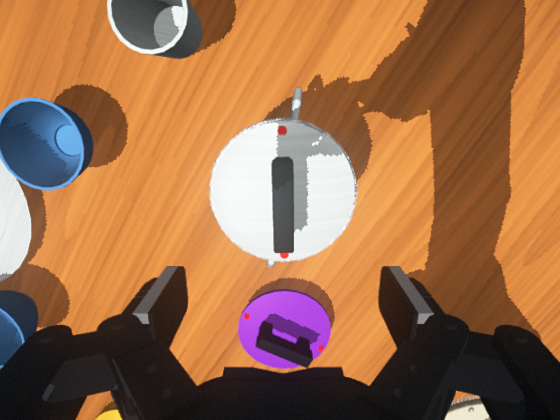

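The wrist view shows the lid flush in the mouth, with dots at (282,130) and (284,255). Its centre is (526,-240.7) and its lug line −57°, i.e. turned 80°. The dot spacing of 110.7 mm fits the locked height of 94 mm, and the gripper is clear.

```bash
python3 -c "
from plant import env
print(env.hand_in())"
```

```text
the job is handed in; nothing more can be done
None
```

The steel lid is in the bucket's mouth, turned about 80° clockwise to the stop and released; the last image shows it centred at locked height with the gripper clear, and I handed the job in at about 14 s, with no verdict returned.

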